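# Set up the wire-cutting corner

### The job

Get the wire corner of the bench ready for cutting: put the full reel of wire on the upright spindle of the pay-off stand so that it sits flat and fully down, and hang the offcut pail by its handle in the bend of the hook on the post, hanging level and free. Keep the pail upright on the way so that its offcuts stay in, and leave the other things on the bench where they are.

Things in the scene. Friction and masses are not known exactly. Their poses are not given: they have to be found in the camera images.
- reel: Full reel of wire standing upright: two black flanges 66 mm across, 4 mm thick, grey wire wound to 58 mm between them, 55 mm tall, a 20 mm hole through along its axis; about 0.45 kg. Origin: centre of the underside; z along its axis, up. Same either way up and all round; can be gripped across the flanges from above. The thin unwound reel is not it.
- reel_mid (a point): Centre of the full reel, on its axis, 27.5 mm above its underside.
- pail: Round metal pail with a few steel offcuts: 80 mm across the bottom, 98 mm at the open rim, rim 80 mm high; about 0.3 kg. Handle: a rigid hoop of 10 mm bar that does not fold, uprights at y = +-54 mm, between them a level bar along the pail's y (straight for y = -46 to +46 mm), centre line 150 mm above the underside. Origin: centre of the underside; z up. Same after a half turn.
- pail_grip (a point): Middle of the handle's level bar, on its centre line, 150 mm above the pail's underside. This middle goes into the hook; the bar can be pinched from above about 30 mm to one side of it, the fingers closing along the pail's x. Axes as the pail's.
- stand: Pay-off stand fixed to the bench: grey round foot 124 mm across, a platter 80 mm across with its top 16 mm above the bench, and a steel spindle 15 mm in diameter rising 68 mm above the platter (top 12 mm tapers to 6 mm). A wire guide eye 55 mm tall stands 82 mm from the spindle in the stand's -x. Origin: on the spindle's axis at bench level; z up.
- spindle_seat (a point): On the spindle's axis at the platter's top face, where the centre of the reel's underside belongs (16 mm above the bench).
- hook_post: Hook post fixed to the bench: foot plate 165 x 100 x 8 mm, mast 18 mm thick at x = +88 mm; from its top a bent arm of 9 mm rod runs in -x, dips to a flat bend (x = -10 to +12 mm) and turns up to a tip at x = -26 mm. Above the bend's upper face the tip rises 23 mm, the arm 13 mm (at x = 70 mm). Origin: bench level, below the bend; z up. The arm lies in the xz plane.
- hook_saddle (a point): Upper face of the rod at the middle of the hook's bend, 235 mm above the bench. Brought from the tip's side with its bar above the tip, the pail's hoop goes over the tip, then down. A handle bar hung here lies along the post's y, its centre line 5 mm above this point. Axes as the post's.
- mug: Bystander: blue ceramic mug with a handle, 74 mm in diameter, 92 mm tall. Origin: centre of the underside.
- empty_reel: Bystander: empty reel, black, same flanges, height and hole as the full one but with a bare 30 mm core. Origin: centre of the underside.
- wrench: Bystander: steel wrench 180 mm long lying along its x.
- screwdriver: Bystander: screwdriver 190 mm long lying along its x.
- tin: Bystander: closed bare metal tin, 64 mm in diameter, 75 mm tall. Origin: centre of the underside.
- straps: Bystander: pile of three flat steel bars 180 x 24 mm, 12 mm high, lying along its x.

How it is judged:
By the outcome, as a careful person would: the job done as asked, in the order asked, and still so for the second after the job is handed in, with the robot touching nothing.
It also fails if it takes over 72 s, if anything falls off the work surface, if the arm or the gripper's body presses on something with over 40 N, if the wrist force passes 120 N, or if a joint passes its speed limit or range.

### The arm

A 6-joint arm with a two-finger parallel gripper is mounted at the origin on the work surface. World frame = base frame: x ahead of the robot, y to its left, z up, the work surface at z = 0. Lengths are in m, angles in rad, forces in N, time in s.
With the tool pointing down it reaches from about 0.35 to 0.85 m from the base axis. Payload 8.1 kg.
Tool frame: the origin (TCP) lies on the centre line of the jaws, within the pads' length; the fingertips stand 22 mm ahead of it and the grasp point (between the pads) lies 3 mm ahead of it; z points along the fingers, y is the line along which they close (so a half turn about z gives the same grasp; the last joint's range is limited). The gripper opens to 93 mm and grips with 3 to 60 N. Pads are 15 mm wide; open, the fingers measure 128 mm over their backs; the gripper's body (75 mm by 188 mm) begins 65 mm behind the grasp point.
Start: joints at [1.099, 0.13, 1.488, -0, 1.523, -0.085], TCP at [0.226, 0.556, 0.241] pointing down, gripper open.
Joint ranges: [-2.96, 2.96], [-0.89, 2.26], [0.02, 2.5], [-1.34, 4.48], [0, 2.73], [-2.66, 2.66]. Speed limits (rad/s): [2.39, 2.39, 2.79, 3.14, 3.14, 3.14].

### API

Orientations are given as a rotation vector (axis times angle).
In Python, from plant import robot, vision, job, probe_bus gives the robot as it stands (robot), with the cameras (vision), the job (job) and the readings (probe_bus).
- The arm moves only by the tool inch_along, called after "Emit:" by a JSON object that holds its "name" and its "arguments". Schema: {"type":"object","properties":{"offsets":{"type":"array","items":{"type":"object","properties":{"jaw":{"type":"number"},"pos":{"type":"array","items":{"type":"number"},"minItems":3,"maxItems":3},"turn":{"type":"number"}},"additionalProperties":false,"required":["jaw"]},"minItems":1,"maxItems":20},"grip_n":{"type":"number"},"only":{"type":"string"},"quiet":{"type":"boolean"},"lines":{"type":"string"}},"required":["offsets"],"additionalProperties":false}. offsets is a list of rows, 1 to 20 of them, each an object with the fields jaw (the finger opening in m), pos (a list: dx, dy, dz in m), turn (a turn about the tool's z in rad); a field left out counts as zero (the opening has to be given); each row shifts and turns the commanded pose from where the row before left it, along the tool's axes as they then stand; what a row does not reach is not made up. A row lasts 1/10 s, in which the tool goes at most 0.05 m and 0.15 rad, less where a joint would pass 70% of its speed; a pose out of reach is approached as far as the arm can. The fingers move at their own pace and stop on an object; grip_n is the grip in N (left out, the last holds). Time passes only in rows, so rows that do not move let the fingers close. The tool returns the time, the measured TCP pose, the force, the opening and the grip force at its end. only (a regular expression) keeps the lines of the reply that match it, lines (a string "A,B") keeps lines A to B, and quiet returns only ok. Input that does not fit is refused with a message, and nothing moves.
- probe_bus.read_state(): the state, without advancing time (a new reading comes with each control period).
- vision.read_camera(name): name is "scene" or "side" or "wrist"; returns a dict with "image" (400x640x3 uint8, red, green, blue), "fx", "fy", "cx", "cy" (pixels), "R" (3x3) and "t" (3): a world point X has camera coordinates R X + t. Camera axes: x right, y down, z forward; pixel columns grow to the right and rows downward; lengths in m; the calibration is good to about 2 mm. A picture is of the moment at which its call begins. There is no depth.
- job.close_job(): hands the job in; it is judged then, once.
The state is a dict: "t": time; "q": joint angles; "dq": joint speeds; "joint_torque": joint torques, N m; "tool_pos": TCP position; "orientation": TCP orientation; "force": force on the tool from outside, world axes, zero at the start; "wrist_torque": the same for the moment, N m; "opening": finger opening in m; "gripper_force": force on a finger pad.
Only numpy, scipy, OpenCV 4.12 (cv2) and the standard library are available. Lean on these libraries where they do the work, as an engineer would, in place of code of your own. Each camera call takes 0.05 s, during which the arm holds its last target. There are 200 camera calls.

## Working session

There is one attempt and no reset: what is moved stays moved. The work goes in short steps, Python scripts to look and compute and a tool call to move; the robot and the scene stay as the last step left them, time stands still between calls to the robot, and variables do not carry over. Pictures are saved under pics/ and viewed, at most 10 in all, crops included, and the job is handed in when it is done.

```bash
ls; mkdir -p pics; python3 - <<'E'
from plant import robot, vision, job, probe_bus
import cv2,numpy as np
for n in("scene","side","wrist"):
    c=vision.read_camera(n); cv2.imwrite(f"pics/{n}0.png",c["image"][:,:,::-1])
    print(n,c["fx"],c["cx"],c["cy"],(-c["R"].T@c["t"]).round(3),c["R"][2].round(2))
s=probe_bus.read_state();print(s["tool_pos"],s["orientation"],s["opening"],s["t"])
E
```

```text
pics
plant.py
scene 387.03022906352464 320.4962554272433 193.97751062713849 [ 1.067 -0.298  1.062] [-0.46  0.26 -0.85]
side 447.1786220545225 322.8668742902502 205.3535907461684 [ 0.184 -0.655  0.867] [ 0.35  0.65 -0.68]
wrist 279.56257681821234 316.20472660169656 202.48267374640758 [0.166 0.581 0.383] [ 0.22 -0.09 -0.97]
[0.22609563 0.55533144 0.23983012] [-6.03635563e-01 -3.08262847e+00  2.18847983e-03] 0.09264290581867102 0.15
```

View pics/scene0.png

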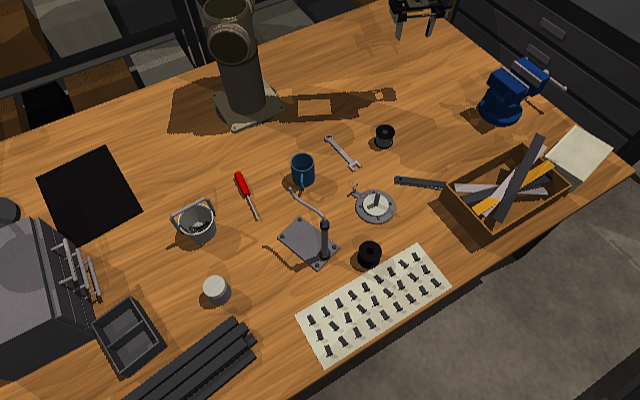

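View pics/side0.png

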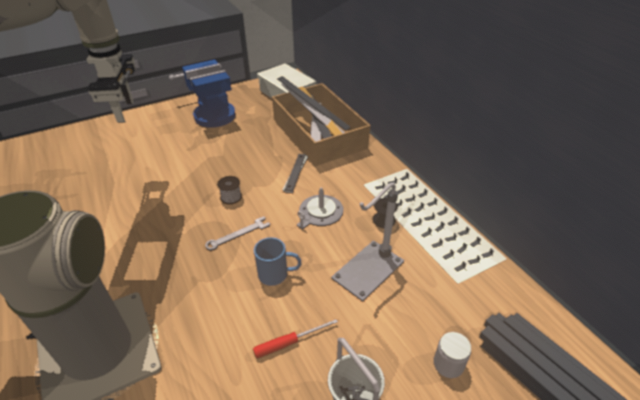

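```bash
cat > h.py <<'E'
import numpy as np,cv2
from plant import robot, vision, job, probe_bus
def cam(n): return vision.read_camera(n)
def ray(c,u,v):
    d=c["R"].T@np.array([(u-c["cx"])/c["fx"],(v-c["cy"])/c["fy"],1]); return -c["R"].T@c["t"],d
def onz(c,u,v,z):
    o,d=ray(c,u,v); return (o+d*(z-o[2])/d[2])
def proj(c,X):
    p=c["R"]@np.asarray(X,float)+c["t"]; return np.array([c["fx"]*p[0]/p[2]+c["cx"],c["fy"]*p[1]/p[2]+c["cy"]])
def tri(c1,p1,c2,p2):
    (a,d),(b,e)=ray(c1,*p1),ray(c2,*p2); s=np.linalg.lstsq(np.c_[d,-e],b-a,rcond=None)[0]
    P,Q=a+s[0]*d,b+s[1]*e; return (P+Q)/2,np.linalg.norm(P-Q)
E
python3 - <<'E'
import cv2
a=cv2.imread("pics/scene0.png");b=cv2.imread("pics/side0.png")
big=lambda i,x,y,w,h,f:cv2.resize(i[y:y+h,x:x+w],None,fx=f,fy=f,interpolation=cv2.INTER_CUBIC)
import numpy as np
cv2.imwrite("pics/c1.png",big(a,160,115,265,195,3))
cv2.imwrite("pics/c2.png",big(b,200,150,250,200+50,2.4)[:600])
E
```

```text
(no output)
```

View pics/c1.png

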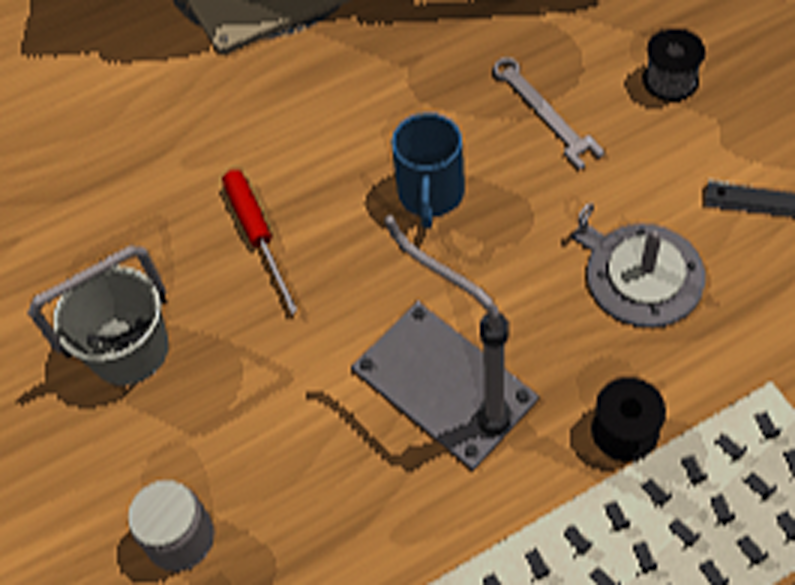

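View pics/c2.png

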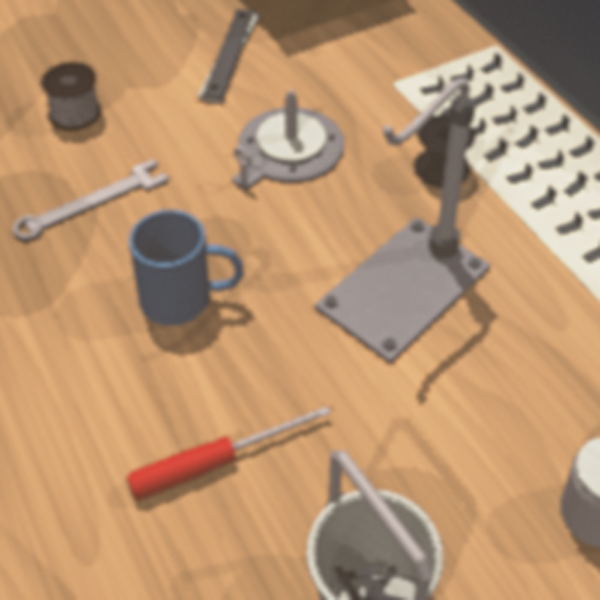

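```bash
cat > m.py <<'E'
from h import *
S,D=cam("scene"),cam("side")
s=lambda x,y:(160+(x+.5)/3-.5,115+(y+.5)/3-.5)
d=lambda x,y:(200+(x+.5)/2.4-.5,150+(y+.5)/2.4-.5)
print("reel",onz(S,*s(675,50),.055).round(4),onz(D,*d(68,78),.055).round(4),tri(S,s(675,50),D,d(68,78)))
print("spt",tri(S,s(653,235),D,d(290,97)))
for n,c,p,r in(("S",S,s(620,258),30),("D",D,d(265,140),30)):
    g=c["image"].astype(int);m=((g.min(2)>140)&(g.max(2)-g.min(2)<45)).astype('uint8')
    k,l,st,ce=cv2.connectedComponentsWithStats(m)
    i=l[int(p[1]),int(p[0])]; print("platter",n,i,st[i])
    if i:
        ct=max(cv2.findContours((l==i).astype('uint8'),0,2)[0],key=len);h=cv2.convexHull(ct)
        W=np.array([onz(c,*q,.016)[:2] for q in h[:,0]]);(x,y),r=cv2.minEnclosingCircle((W*1e4).astype('float32'));print(x/1e4,y/1e4,r/1e4)
print("tip",tri(S,s(390,220),D,d(390,135)))
print("masttop",tri(S,s(494,325),D,d(462,82)))
for n,c,f,ps in(("S",S,s,[(418,303),(354,370),(473,466),(538,398)]),("D",D,d,[(418,220),(318,306),(391,360),(489,267)])):
    P=np.array([onz(c,*f(*p),.008)[:2] for p in ps]);print("plate",n,P.round(4).tolist(),P.mean(0).round(4),np.linalg.norm(P-np.roll(P,-1,0),axis=1).round(3))
print("guide",onz(S,*s(586,210),.055),onz(D,*d(243,153),.055))
print("barends S",[onz(S,*s(*p),.15).round(4) for p in((35,300),(137,250))])
print("barends D",[onz(D,*d(*p),.15).round(4) for p in((338,457),(422,558))])
print("mug",onz(S,*s(428,145),.092),onz(D,*d(168,238),.092),"tin",onz(S,*s(164,510),.075))
E
python3 m.py
```

```text
reel [0.4174 0.3286 0.055 ] [0.4161 0.3329 0.055 ] (array([0.41631987, 0.32999318, 0.05547496]), np.float64(0.0032229960239684584))
spt (array([0.61773816, 0.15411691, 0.07654497]), np.float64(0.0008245273308463893))
platter S 18 [363 194  26  21 317]
0.620002001953125 0.153864013671875 0.039296142578125
platter D 14 [299 196  41  21 494]
0.6132728515625 0.1540140869140625 0.05812490234375
tip (array([ 0.57300965, -0.10566808,  0.25006876]), np.float64(0.003988275791518937))
masttop (array([ 0.68582391, -0.06747001,  0.22709776]), np.float64(0.014693478992293292))
plate S [[0.529, -0.0697], [0.5628, -0.1617], [0.7109, -0.1106], [0.6832, -0.0201]] [ 0.6215 -0.0905] [0.098 0.157 0.095 0.162]
plate D [[0.6794, -0.023], [0.5265, -0.0725], [0.5557, -0.163], [0.7073, -0.1141]] [ 0.6172 -0.0932] [0.161 0.095 0.159 0.095]
guide [0.54676793 0.12268397 0.055     ] [0.53979372 0.11804964 0.055     ]
barends S [array([ 0.4209, -0.3946,  0.15  ]), array([ 0.4189, -0.2959,  0.15  ])]
barends D [array([ 0.4134, -0.2984,  0.15  ]), array([ 0.425 , -0.3931,  0.15  ])]
mug [0.41392691 0.01150943 0.092     ] [0.4071201  0.01184286 0.092     ] tin [ 0.62926237 -0.37546064  0.075     ]
```

```bash
cat > g.py <<'E'
from h import *
import sys
from scipy.spatial.transform import Rotation as Ro
def go(x,y,z,yaw=None):  # yaw: world angle (deg) of tool y
    s=probe_bus.read_state();R=Ro.from_rotvec(s["orientation"]).as_matrix()
    d=R.T@(np.array([x,y,z])-s["tool_pos"]);a=np.degrees(np.arctan2(R[1,1],R[0,1]))
    t=0 if yaw is None else np.radians(-((yaw-a+90)%180-90))
    print("t",round(s["t"],2),"pos",s["tool_pos"].round(4),"yawy",a.round(2),"z",R[:,2].round(4),"d",d.round(4),"turn",round(t,4),"F",s["force"].round(1),"open",round(s["opening"],4))
if __name__=="__main__": go(*map(float,sys.argv[1:]))
E
python3 g.py .4165 .330 .17; python3 -c "
from m import *
print(onz(S,*s(505,65),.01),onz(S,*s(600,150),.01),onz(S,*s(495,305),.01))"|tail -1
```

```text
t 0.25 pos [0.2262 0.5554 0.2401] yawy 67.84 z [-4.e-04 -8.e-04 -1.e+00] d [-0.2613 -0.1369  0.0702] turn 0 F [0.8 0.3 0.3] open 0.0928
[0.30365068 0.17237327 0.01      ] [0.46443935 0.19911778 0.01      ] [ 0.57304505 -0.00325371  0.01      ]
```

Emit:
{"name": "inch_along", "arguments": {"offsets": [{"jaw": 0.093, "pos": [-0.0373, -0.0196, 0.01]}, {"jaw": 0.093, "pos": [-0.0373, -0.0196, 0.01]}, {"jaw": 0.093, "pos": [-0.0373, -0.0196, 0.01]}, {"jaw": 0.093, "pos": [-0.0373, -0.0196, 0.01]}, {"jaw": 0.093, "pos": [-0.0373, -0.0196, 0.01]}, {"jaw": 0.093, "pos": [-0.0373, -0.0196, 0.01]}, {"jaw": 0.093, "pos": [-0.0373, -0.0196, 0.01]}, {"jaw": 0.093}, {"jaw": 0.093}], "grip_n": 40}}

```text
t: 1.25
tool_pos: [0.4167, 0.3294, 0.1704]
orientation: [-0.608, -3.082, 0.0]
force: [0.3, 0.2, 0.6]
opening: 0.0931
gripper_force: 0.0
```

```bash
python3 g.py .4165 .330 .05
python3 - <<'E'
from h import *
c=cam("wrist");g=c["image"];cv2.imwrite("pics/w1.png",g[:,:,::-1]);print(proj(c,[.4165,.33,.055]))
E
```

```text
t 1.25 pos [0.4167 0.3294 0.1704] yawy 67.69 z [-7.e-04 -1.e-04 -1.e+00] d [0.0003 0.0005 0.1204] turn 0 F [0.3 0.2 0.6] open 0.0931
[315.92073474 203.86488456]
```

View pics/w1.png

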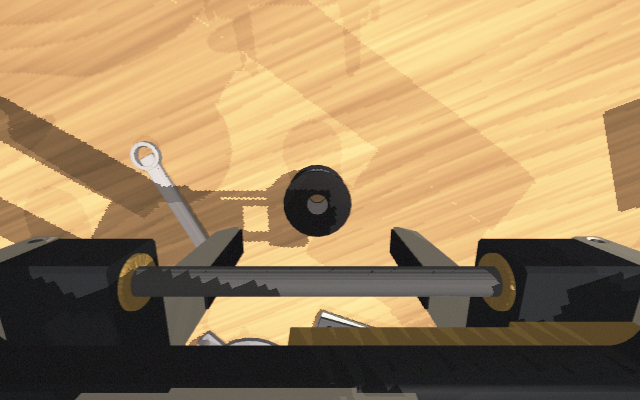

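Emit:
{"name": "inch_along", "arguments": {"offsets": [{"jaw": 0.093, "pos": [0, 0, 0.04]}, {"jaw": 0.093, "pos": [0, 0, 0.04]}, {"jaw": 0.093, "pos": [0, 0, 0.03]}, {"jaw": 0.093, "pos": [0, 0, 0.01]}, {"jaw": 0.06}, {"jaw": 0.06}, {"jaw": 0.06}, {"jaw": 0.06}, {"jaw": 0.06}, {"jaw": 0.06}], "grip_n": 40}}

```text
t: 2.3
tool_pos: [0.4174, 0.3306, 0.0525]
orientation: [0.604, 3.081, 0.002]
force: [-1.7, -2.3, 7.5]
opening: 0.0635
gripper_force: 39.6
```

```bash
python3 g.py .4165 .330 .18
```

```text
t 2.3 pos [0.4174 0.3306 0.0525] yawy 67.83 z [ 0.0022  0.0012 -1.    ] d [ 0.0004 -0.0007 -0.1275] turn 0 F [-1.7 -2.3  7.5] open 0.0635
```

Emit:
{"name": "inch_along", "arguments": {"offsets": [{"jaw": 0.06, "pos": [0, 0, -0.02]}, {"jaw": 0.06, "pos": [0, 0, -0.04]}, {"jaw": 0.06, "pos": [0, 0, -0.04]}, {"jaw": 0.06, "pos": [0, 0, -0.03]}, {"jaw": 0.06}, {"jaw": 0.06}]}}

```text
t: 2.9
tool_pos: [0.4165, 0.3301, 0.1805]
orientation: [0.604, 3.082, 0.001]
force: [-0.4, -0.1, -5.4]
opening: 0.0634
gripper_force: 39.6
```

```bash
python3 - <<'E'
from h import *
a=cam("wrist");b=cam("side");d=cam("scene")
p=lambda g:cv2.resize(g,None,fx=3,fy=3,interpolation=2)
s=probe_bus.read_state()["tool_pos"]
u=proj(b,s).astype(int);v=proj(d,s).astype(int);print(u,v,proj(a,s))
f=lambda g,u:p(g[max(u[1]-40,0):max(u[1]-40,0)+90,u[0]-50:u[0]+50])
w=cv2.resize(a["image"][150:330,180:460],(600,int(180*600/280)))
o=np.zeros((270+w.shape[0]-90,600,3),'uint8')[:600]
x,y=f(b["image"],u),f(d["image"],v)
o=np.vstack([np.hstack([x[:200],y[:200]]),w]) if 0 else np.vstack([np.hstack([x,y])[:215],w[:385]])
cv2.imwrite("pics/w2.png",o[:,:,::-1])
E
```

```text
[221 147] [389 104] [312.36469941 251.27277957]
```

View pics/w2.png

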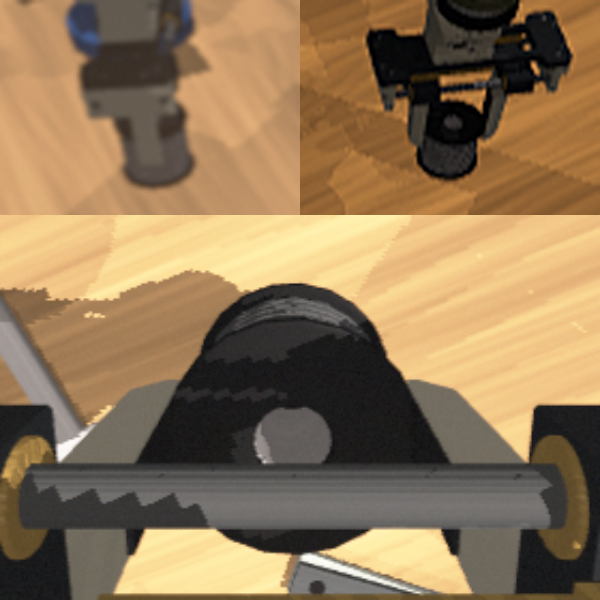

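```bash
python3 - <<'E'
from h import *
from scipy.spatial.transform import Rotation as Ro
c=cam("wrist");s=probe_bus.read_state();R=Ro.from_rotvec(s["orientation"]).as_matrix();T=s["tool_pos"]
H=onz(c,316.3,255,T[2]+.003);print("hole in tool",R.T@(H-T))
up=np.array([0,0,1.])
def crop(X): q=proj(c,X);return ((q-[180,150])*2.143+[0,215]).round(0)
for nm,h in(("top",0),("bottom",.055)):
    P=[H-up*h+.033*(np.cos(a)*R[:,0]+np.sin(a)*R[:,1]) for a in np.linspace(0,6.283,72)]
    Q=np.array([crop(p) for p in P]);print(nm,Q.min(0),Q.max(0))
E
```

```text
hole in tool [ 0.00145765  0.00075074 -0.00299905]
top [162. 313.] [423. 555.]
bottom [196. 277.] [389. 461.]
```

```bash
python3 g.py .701 .12 .2
```

```text
t 3.1 pos [0.4151 0.3293 0.178 ] yawy 67.83 z [-0.0036 -0.0023 -1.    ] d [-0.3436 -0.086  -0.0225] turn 0 F [ 0.1 -0.4 -4.7] open 0.064
```

Emit:
{"name": "inch_along", "arguments": {"offsets": [{"jaw": 0.06, "pos": [-0.038, -0.0095, -0.0025]}, {"jaw": 0.06, "pos": [-0.038, -0.0095, -0.0025]}, {"jaw": 0.06, "pos": [-0.038, -0.0095, -0.0025]}, {"jaw": 0.06, "pos": [-0.038, -0.0095, -0.0025]}, {"jaw": 0.06, "pos": [-0.038, -0.0095, -0.0025]}, {"jaw": 0.06, "pos": [-0.038, -0.0095, -0.0025]}, {"jaw": 0.06, "pos": [-0.038, -0.0095, -0.0025]}, {"jaw": 0.06, "pos": [-0.038, -0.0095, -0.0025]}, {"jaw": 0.06, "pos": [-0.038, -0.0095, -0.0025]}, {"jaw": 0.06}, {"jaw": 0.06}, {"jaw": 0.06}]}}

```text
t: 4.3
tool_pos: [0.6998, 0.1225, 0.2014]
orientation: [-0.603, -3.08, 0.001]
force: [-0.1, -0.3, -3.8]
opening: 0.0638
gripper_force: 39.9
```

```bash
python3 - <<'E'
from h import *
c=cam("wrist");cv2.imwrite("pics/w3.png",c["image"][:,:,::-1])
print(proj(c,[.618,.154,.016]),proj(c,[.618,.154,.084]))
E
```

```text
[314.31689354 113.88572707] [313.74017582 108.30885025]
```

View pics/w3.png

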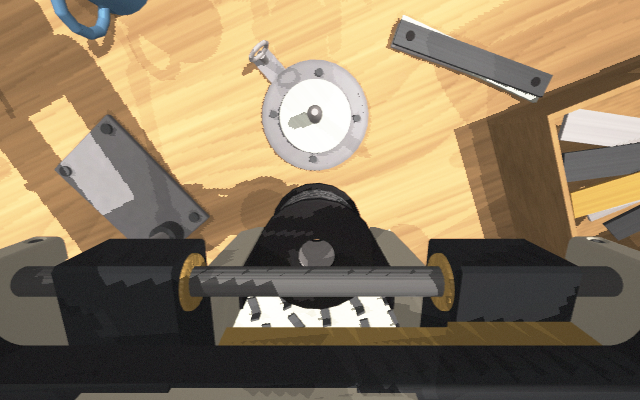

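```bash
cat > sp.py <<'E'
from h import *
import sys
def platter(c,seed,th):
    g=c["image"].astype(int);m=((g.min(2)>th)&(g.max(2)-g.min(2)<45)).astype('uint8')
    k,l,st,ce=cv2.connectedComponentsWithStats(m);i=l[seed[1],seed[0]]
    ct=max(cv2.findContours((l==i).astype('uint8'),0,2)[0],key=len);h=cv2.convexHull(ct)
    W=np.array([onz(c,*q,.016)[:2] for q in h[:,0]]);(x,y),r=cv2.minEnclosingCircle((W*1e4).astype('float32'));return st[i],x/1e4,y/1e4,r/1e4
E
python3 - <<'E'
from sp import *
c=cam("wrist")
for th in (185,205,220): print(th,platter(c,(335,125),th))
print(onz(c,315,113,.084))
E
```

```text
185 (array([ 257,   62,  111,  107, 7358], dtype=int32), 0.61105947265625, 0.14764031982421874, 0.07016517944335937)
205 (array([ 279,   67,   87,   86, 4546], dtype=int32), 0.62148427734375, 0.1631746337890625, 0.04964042663574219)
220 (array([ 280,   79,   71,   74, 3623], dtype=int32), 0.620913330078125, 0.15367353515625, 0.04010495300292969)
[0.62218385 0.1538357  0.084     ]
```

```bash
python3 g.py .6217 .1529 .15
```

```text
t 4.4 pos [0.6999 0.1229 0.2026] yawy 67.91 z [-1.1e-03  1.0e-04 -1.0e+00] d [ 0.0837 -0.0016  0.0527] turn 0 F [ 0.3  0.  -4.2] open 0.0636
```

Emit:
{"name": "inch_along", "arguments": {"offsets": [{"jaw": 0.06, "pos": [0.042, -0.001, 0.01]}, {"jaw": 0.06, "pos": [0.042, -0.001, 0.01]}, {"jaw": 0.06, "pos": [0, 0, 0.015]}, {"jaw": 0.06, "pos": [0, 0, 0.015]}, {"jaw": 0.06}, {"jaw": 0.06}]}}

```text
t: 5.0
tool_pos: [0.623, 0.1517, 0.1535]
orientation: [0.604, 3.082, 0.0]
force: [-0.2, -0.2, -4.7]
opening: 0.0631
gripper_force: 39.9
```

```bash
python3 g.py .6217 .1529 .14;python3 g.py .6217 .1529 .14
```

```text
t 5.0 pos [0.623  0.1517 0.1535] yawy 67.83 z [ 7.e-04 -0.e+00 -1.e+00] d [0.0017 0.0006 0.0135] turn 0 F [-0.2 -0.2 -4.7] open 0.0631
t 5.0 pos [0.623  0.1517 0.1535] yawy 67.83 z [ 7.e-04 -0.e+00 -1.e+00] d [0.0017 0.0006 0.0135] turn 0 F [-0.2 -0.2 -4.7] open 0.0631
```

Emit:
{"name": "inch_along", "arguments": {"offsets": [{"jaw": 0.06, "pos": [0.001, 0.0005, 0.01]}, {"jaw": 0.06, "pos": [0, 0, 0.01]}, {"jaw": 0.06, "pos": [0, 0, 0.01]}, {"jaw": 0.06, "pos": [0, 0, 0.005]}, {"jaw": 0.06}]}}

```text
t: 5.5
tool_pos: [0.6206, 0.1524, 0.1163]
orientation: [-0.604, -3.08, 0.002]
force: [-1.5, 0.1, -4.8]
opening: 0.0633
gripper_force: 39.9
```

```bash
python3 g.py .6217 .1529 .068
```

```text
t 5.5 pos [0.6206 0.1524 0.1163] yawy 67.83 z [-2.7e-03 -5.0e-04 -1.0e+00] d [-0.0009  0.001   0.0483] turn 0 F [-1.5  0.1 -4.8] open 0.0633
```

Emit:
{"name": "inch_along", "arguments": {"offsets": [{"jaw": 0.06, "pos": [0, 0, 0.01]}, {"jaw": 0.06, "pos": [0, 0, 0.01]}, {"jaw": 0.06, "pos": [0, 0, 0.01]}, {"jaw": 0.06, "pos": [0, 0, 0.01]}, {"jaw": 0.06}]}}

```text
t: 6.0
tool_pos: [0.6202, 0.1523, 0.0755]
orientation: [-0.603, -3.08, 0.002]
force: [-0.5, -0.4, -4.3]
opening: 0.0638
gripper_force: 39.9
```

```bash
python3 g.py .6217 .1529 .068
```

```text
t 6.0 pos [0.6202 0.1523 0.0755] yawy 67.84 z [-3.3e-03 -7.0e-04 -1.0e+00] d [-0.0012  0.0011  0.0075] turn 0 F [-0.5 -0.4 -4.3] open 0.0638
```

Emit:
{"name": "inch_along", "arguments": {"offsets": [{"jaw": 0.06, "pos": [0, 0, 0.004]}, {"jaw": 0.06, "pos": [0, 0, 0.003]}, {"jaw": 0.06, "pos": [0, 0, 0.001]}, {"jaw": 0.06}, {"jaw": 0.06}]}}

```text
t: 6.5
tool_pos: [0.6215, 0.1527, 0.0701]
orientation: [-0.604, -3.083, -0.0]
force: [-1.6, 0.2, -5.2]
opening: 0.0631
gripper_force: 39.9
```

```bash
python3 g.py .6217 .1529 .068
```

```text
t 6.5 pos [0.6215 0.1527 0.0701] yawy 67.84 z [-1.e-04  0.e+00 -1.e+00] d [-0.0001  0.0003  0.0021] turn 0 F [-1.6  0.2 -5.2] open 0.0631
```

Still hanging; go a little further until the platter bears, then release.

Emit:
{"name": "inch_along", "arguments": {"offsets": [{"jaw": 0.06, "pos": [0, 0, 0.002]}, {"jaw": 0.06, "pos": [0, 0, 0.002]}, {"jaw": 0.06}]}}

```text
t: 6.8
tool_pos: [0.6223, 0.1527, 0.0688]
orientation: [0.603, 3.082, 0.0]
force: [-9.2, -0.8, 13.2]
opening: 0.0634
gripper_force: 39.9
```

Emit:
{"name": "inch_along", "arguments": {"offsets": [{"jaw": 0.093}, {"jaw": 0.093}, {"jaw": 0.093}, {"jaw": 0.093}]}}

```text
t: 7.2
tool_pos: [0.6219, 0.1526, 0.0663]
orientation: [0.604, 3.082, 0.0]
force: [-0.1, -0.1, -1.0]
opening: 0.0901
gripper_force: 0.0
```

Emit:
{"name": "inch_along", "arguments": {"offsets": [{"jaw": 0.093, "pos": [0, 0, -0.03]}, {"jaw": 0.093, "pos": [0, 0, -0.04]}, {"jaw": 0.093, "pos": [0, 0, -0.05]}, {"jaw": 0.093, "pos": [0, 0, -0.05]}, {"jaw": 0.093, "pos": [0, 0, -0.05]}, {"jaw": 0.093}]}}

```text
t: 7.8
tool_pos: [0.6251, 0.1532, 0.2966]
orientation: [0.601, 3.069, 0.008]
force: [0.6, 0.0, 0.8]
opening: 0.0931
gripper_force: 0.0
```

```bash
python3 g.py .6 -.1 .3
python3 - <<'E'
from h import *
c=cam("wrist");print(proj(c,[.621,.154,.071]))
d=cam("scene");b=cam("side");X=[.62,.154,.04];u=proj(b,X).astype(int);v=proj(d,X).astype(int)
f=lambda g,u:cv2.resize(g[u[1]-30:u[1]+30,u[0]-40:u[0]+40],(400,300),interpolation=2)
o=np.vstack([np.hstack([f(b["image"],u),f(d["image"],v)]),np.hstack([c["image"][:300,:400],c["image"][:300,240:]])])
cv2.imwrite("pics/w4.png",o[:,:,::-1])
E
```

```text
t 7.8 pos [0.6251 0.1532 0.2966] yawy 67.84 z [ 0.0149  0.0024 -0.9999] d [-0.0723 -0.2439 -0.0044] turn 0 F [0.6 0.  0.8] open 0.0931
[313.69115426 178.99326921]
```

View pics/w4.png

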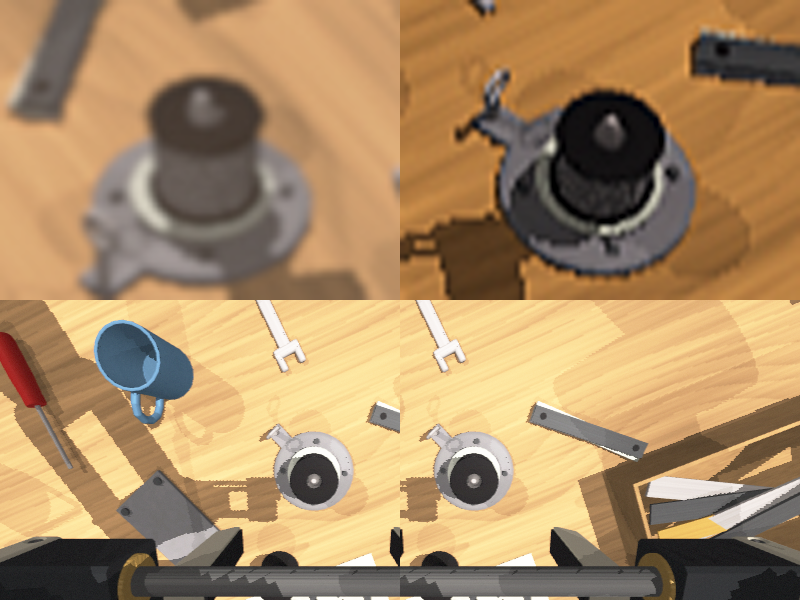

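```bash
python3 g.py .421 -.375 .32 3.5; python3 -c "
from plant import robot, vision, job, probe_bus;print(probe_bus.read_state()['q'])"
```

```text
t 7.95 pos [0.6216 0.1526 0.2859] yawy 67.84 z [ 4.e-04  0.e+00 -1.e+00] d [-0.0132 -0.5643 -0.0342] turn 1.1229 F [-0.5 -0.1 -0.1] open 0.0931
[ 1.60709465e-01  2.24888107e-01  1.30065456e+00 -1.17909905e-05
  1.61567321e+00 -1.02332419e+00]
```

Emit:
{"name": "inch_along", "arguments": {"offsets": [{"jaw": 0.093, "pos": [0, -0.02, -0.02]}, {"jaw": 0.093, "pos": [-0.001, -0.04, -0.014]}, {"jaw": 0.093, "pos": [-0.001, -0.042, 0]}, {"jaw": 0.093, "pos": [-0.001, -0.042, 0]}, {"jaw": 0.093, "pos": [-0.001, -0.042, 0]}, {"jaw": 0.093, "pos": [-0.001, -0.042, 0]}, {"jaw": 0.093, "pos": [-0.001, -0.042, 0]}, {"jaw": 0.093, "pos": [-0.001, -0.042, 0]}, {"jaw": 0.093, "pos": [-0.001, -0.042, 0]}, {"jaw": 0.093, "pos": [-0.001, -0.042, 0]}, {"jaw": 0.093, "pos": [-0.001, -0.042, 0]}, {"jaw": 0.093, "pos": [-0.001, -0.042, 0]}, {"jaw": 0.093, "pos": [-0.001, -0.042, 0]}, {"jaw": 0.093, "pos": [-0.002, -0.042, 0]}, {"jaw": 0.093}]}}

```text
t: 9.45
tool_pos: [0.4188, -0.3784, 0.3167]
orientation: [-0.61, -3.077, -0.002]
force: [0.0, 0.9, -0.3]
opening: 0.0928
gripper_force: 0.0
```

Emit:
{"name": "inch_along", "arguments": {"offsets": [{"jaw": 0.093, "turn": 0.125}, {"jaw": 0.093, "turn": 0.125}, {"jaw": 0.093, "turn": 0.125}, {"jaw": 0.093, "turn": 0.125}, {"jaw": 0.093, "turn": 0.125}, {"jaw": 0.093, "turn": 0.125}, {"jaw": 0.093, "turn": 0.125}, {"jaw": 0.093, "turn": 0.125}, {"jaw": 0.093, "turn": 0.123}, {"jaw": 0.093}, {"jaw": 0.093}], "grip_n": 60}}

```text
t: 10.55
tool_pos: [0.4217, -0.3742, 0.3186]
orientation: [-2.146, -2.291, -0.0]
force: [0.1, -0.2, -0.3]
opening: 0.0929
gripper_force: 0.0
```

```bash
python3 g.py .421 -.375 .32 3.5
python3 - <<'E'
from h import *
c=cam("wrist");cv2.imwrite("pics/w5.png",c["image"][:,:,::-1])
for y in(-.3955,-.375,-.3455,-.2955):print(proj(c,[.4195,y,.15]))
E
```

```text
t 10.55 pos [ 0.4217 -0.3742  0.3186] yawy 3.73 z [-0.0016  0.0019 -1.    ] d [-0.0008 -0.0007 -0.0014] turn 0.004 F [ 0.1 -0.2 -0.3] open 0.0929
[312.75721962 211.66451248]
[313.89207482 194.3903835 ]
[315.58662795 168.5968469 ]
[318.63736312 122.1602683 ]
```

View pics/w5.png

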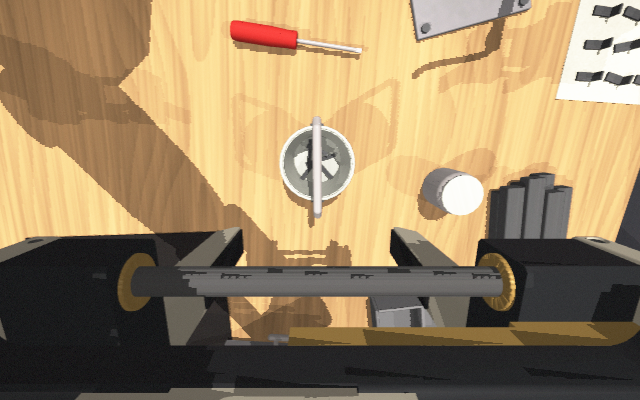

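```bash
python3 - <<'E'
from h import *
c=cam("wrist");g=c["image"].astype(int)
P=[]
for v in (125,130,135,190,195,205,210):
    r=g[v,295:340];print(v,[int(x) for x in r[12:34].sum(1)//3])
for p in((317,120),(318,213),(317.5,116.5),(317.5,218.5)):print(onz(c,*p,.15).round(4))
E
python3 g.py .42 -.375 .153
```

```text
125 [201, 196, 173, 148, 156, 153, 194, 222, 229, 235, 236, 228, 213, 174, 129, 132, 169, 191, 188, 193, 191, 187]
130 [204, 181, 123, 123, 124, 157, 209, 228, 235, 240, 243, 235, 222, 190, 147, 129, 126, 134, 178, 220, 237, 230]
135 [110, 110, 110, 109, 102, 146, 208, 227, 234, 239, 242, 236, 222, 188, 135, 122, 123, 125, 128, 126, 126, 128]
190 [165, 150, 100, 99, 100, 115, 165, 218, 233, 237, 239, 240, 231, 207, 174, 161, 160, 157, 156, 161, 159, 156]
195 [204, 151, 107, 105, 99, 114, 165, 217, 233, 237, 238, 240, 233, 207, 175, 163, 163, 148, 160, 230, 236, 229]
205 [131, 131, 127, 120, 113, 117, 156, 213, 232, 238, 238, 239, 233, 210, 170, 128, 123, 121, 123, 125, 156, 204]
210 [198, 131, 122, 117, 114, 116, 150, 211, 232, 239, 237, 240, 235, 212, 198, 205, 202, 200, 201, 200, 202, 209]
[ 0.4177 -0.2936  0.15  ]
[ 0.4258 -0.3971  0.15  ]
[ 0.418 -0.29   0.15 ]
[ 0.4256 -0.4038  0.15  ]
t 10.65 pos [ 0.4217 -0.3745  0.3193] yawy 3.68 z [-9.0e-04  1.1e-03 -1.0e+00] d [-0.0005 -0.0016  0.1663] turn 0 F [-0.1  0.3 -0.3] open 0.0928
```

Emit:
{"name": "inch_along", "arguments": {"offsets": [{"jaw": 0.093, "pos": [-0.002, 0.002, 0.03]}, {"jaw": 0.07, "pos": [0, 0, 0.04]}, {"jaw": 0.05, "pos": [0, 0, 0.04]}, {"jaw": 0.04, "pos": [0, 0, 0.03]}, {"jaw": 0.04, "pos": [0, 0, 0.02]}, {"jaw": 0.04, "pos": [0, 0, 0.006]}, {"jaw": 0.04}, {"jaw": 0.005}, {"jaw": 0.005}, {"jaw": 0.005}, {"jaw": 0.005}, {"jaw": 0.005}], "grip_n": 60}}

```text
t: 11.85
tool_pos: [0.424, -0.3771, 0.1546]
orientation: [2.152, 2.288, -0.0]
force: [0.0, -0.6, 1.2]
opening: 0.0094
gripper_force: 9.4
```

```bash
python3 g.py .424 -.3766 .31 18.3
```

```text
t 11.85 pos [ 0.424  -0.3771  0.1546] yawy 3.5 z [ 4.e-04 -6.e-04 -1.e+00] d [ 4.000e-04  1.000e-04 -1.554e-01] turn -0.2584 F [ 0.  -0.6  1.2] open 0.0094
```

Emit:
{"name": "inch_along", "arguments": {"offsets": [{"jaw": 0.005}, {"jaw": 0.005}, {"jaw": 0.005, "pos": [0, 0, -0.003]}, {"jaw": 0.005, "pos": [0, 0, -0.006]}, {"jaw": 0.005, "pos": [0, 0, -0.01]}, {"jaw": 0.005, "pos": [0, 0, -0.015]}, {"jaw": 0.005, "pos": [0, 0, -0.02]}, {"jaw": 0.005, "pos": [0, 0, -0.025]}, {"jaw": 0.005, "pos": [0, 0, -0.025]}, {"jaw": 0.005, "pos": [0, 0, -0.02]}, {"jaw": 0.005, "pos": [0, 0, -0.015]}, {"jaw": 0.005, "pos": [0, 0, -0.01]}, {"jaw": 0.005, "pos": [0, 0, -0.006]}, {"jaw": 0.005}, {"jaw": 0.005}], "grip_n": 60}}

```text
t: 13.35
tool_pos: [0.4237, -0.3767, 0.3081]
orientation: [-2.152, -2.287, -0.0]
force: [0.4, 0.3, -3.3]
opening: 0.008
gripper_force: 60.0
```

```bash
python3 - <<'E'
from h import *
from plant import robot, vision, job, probe_bus
import g
g.go(.48,-.137,.31,18.3)
print(probe_bus.read_state()["wrist_torque"],probe_bus.read_state()["gripper_force"])
c=cam("wrist");cv2.imwrite("pics/w6a.png",c["image"][:,:,::-1])
G=c["image"].astype(int)
m=((G.min(2)>150)&(G.max(2)-G.min(2)<40)).astype('uint8');k,l,st,ce=cv2.connectedComponentsWithStats(m)
for i in range(1,k):
    if st[i][4]>150:print(st[i],ce[i].round(0))
for y in (-30,0,30,60,84):print(proj(c,[.424-.07*y/1000,-.3766+y/1000,probe_bus.read_state()["tool_pos"][2]-.004]).round(0))
E
```

```text
t 13.35 pos [ 0.4237 -0.3767  0.3081] yawy 3.49 z [-0.001  0.001 -1.   ] d [ 0.2358  0.0708 -0.0017] turn -0.2584 F [ 0.4  0.3 -3.3] open 0.008
[-0.14723304  0.02066646  0.01513548] 59.98013377189636
[ 414    0   90   34 1857] [452.  11.]
[ 560    0   80  100 5212] [603.  54.]
[294  34  67  14 262] [328.  41.]
[ 307   91   73  164 4052] [330. 170.]
[ 250  116   56  120 1912] [276. 188.]
[278 158  21  39 570] [289. 176.]
[ 440  171   47   44 1538] [464. 192.]
[316. 300.]
[316. 253.]
[315. 202.]
[315. 145.]
[314.  96.]
```

Emit:
{"name": "inch_along", "arguments": {"offsets": [{"jaw": 0.005, "turn": -0.03}, {"jaw": 0.005, "turn": -0.05}, {"jaw": 0.005, "turn": -0.05}, {"jaw": 0.005, "turn": -0.05}, {"jaw": 0.005, "turn": -0.05}, {"jaw": 0.005, "turn": -0.028}, {"jaw": 0.005}]}}

```text
t: 14.1
tool_pos: [0.4238, -0.3768, 0.3086]
orientation: [-1.839, -2.546, -0.0]
force: [0.3, 0.7, -1.3]
opening: 0.0084
gripper_force: 60.0
```

```bash
python3 g.py .5027 -.1608 .308 18.3
```

```text
t 14.1 pos [ 0.4238 -0.3768  0.3086] yawy 18.33 z [-5.e-04  6.e-04 -1.e+00] d [0.1802 0.1428 0.0007] turn 0.0006 F [ 0.3  0.7 -1.3] open 0.0084
```

Emit:
{"name": "inch_along", "arguments": {"offsets": [{"jaw": 0.005, "pos": [0.005, 0.004, 0]}, {"jaw": 0.005, "pos": [0.01, 0.008, 0]}, {"jaw": 0.005, "pos": [0.015, 0.012, 0]}, {"jaw": 0.005, "pos": [0.02, 0.016, 0]}, {"jaw": 0.005, "pos": [0.02, 0.016, 0]}, {"jaw": 0.005, "pos": [0.02, 0.016, 0]}, {"jaw": 0.005, "pos": [0.02, 0.016, 0]}, {"jaw": 0.005, "pos": [0.02, 0.016, 0]}, {"jaw": 0.005, "pos": [0.02, 0.016, 0]}, {"jaw": 0.005, "pos": [0.015, 0.012, 0]}, {"jaw": 0.005, "pos": [0.01, 0.008, 0]}, {"jaw": 0.005, "pos": [0.005, 0.003, 0]}, {"jaw": 0.005}, {"jaw": 0.005}]}}

```text
t: 15.5
tool_pos: [0.503, -0.1615, 0.3091]
orientation: [1.841, 2.546, -0.001]
force: [-1.0, -0.7, -3.0]
opening: 0.0087
gripper_force: 60.0
```

```bash
python3 g.py .6071 -.1263 .308 18.3
python3 - <<'E'
from h import *
c=cam("wrist");cv2.imwrite("pics/w6.png",c["image"][:,:,::-1])
o=np.array([.5977,-.0978]);ex=np.array([.949,.314])
for x,z in((-26,.258),(1,.235),(70,.248)):print(x,proj(c,[*(o+ex*x/1000),z]))
E
```

```text
t 15.5 pos [ 0.503  -0.1615  0.3091] yawy 18.26 z [-2.e-04 -3.e-04 -1.e+00] d [0.0009 0.1099 0.0011] turn -0.0007 F [-1.  -0.7 -3. ] open 0.0087
-26 [433.95344191 185.00238781]
1 [456.30435617 179.82913535]
70 [557.89079126 182.64019606]
```

View pics/w6.png

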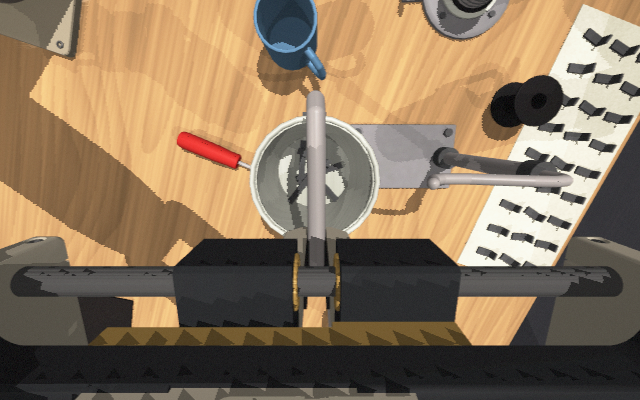

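Emit:
{"name": "inch_along", "arguments": {"offsets": [{"jaw": 0.005, "pos": [0, 0.005, 0]}, {"jaw": 0.005, "pos": [0.001, 0.01, 0]}, {"jaw": 0.005, "pos": [0, 0.015, 0]}, {"jaw": 0.005, "pos": [0, 0.02, 0]}, {"jaw": 0.005, "pos": [0, 0.02, 0]}, {"jaw": 0.005, "pos": [0, 0.02, 0]}, {"jaw": 0.005, "pos": [0, 0.013, 0]}, {"jaw": 0.005, "pos": [0, 0.006, 0]}, {"jaw": 0.005, "pos": [0, 0.001, 0]}, {"jaw": 0.005}, {"jaw": 0.005}]}}

```text
t: 16.65
tool_pos: [0.607, -0.1259, 0.3093]
orientation: [1.841, 2.546, -0.0]
force: [-0.2, 0.1, -2.7]
opening: 0.0084
gripper_force: 60.0
```

```bash
python3 g.py .6071 -.1263 .255 18.3
```

```text
t 16.65 pos [ 0.607  -0.1259  0.3093] yawy 18.25 z [ 0.e+00 -1.e-04 -1.e+00] d [-0.0003 -0.0001  0.0543] turn -0.0008 F [-0.2  0.1 -2.7] open 0.0084
```

Emit:
{"name": "inch_along", "arguments": {"offsets": [{"jaw": 0.005, "pos": [0, 0, 0.006]}, {"jaw": 0.005, "pos": [0, 0, 0.01]}, {"jaw": 0.005, "pos": [0, 0, 0.012]}, {"jaw": 0.005, "pos": [0, 0, 0.012]}, {"jaw": 0.005, "pos": [0, 0, 0.008]}, {"jaw": 0.005, "pos": [0, 0, 0.006]}, {"jaw": 0.005, "pos": [0, 0, 0.003]}, {"jaw": 0.005}, {"jaw": 0.005}]}}

```text
t: 17.55
tool_pos: [0.6076, -0.1257, 0.2527]
orientation: [1.84, 2.545, 0.0]
force: [0.2, -0.5, -2.2]
opening: 0.0081
gripper_force: 60.0
```

```bash
python3 g.py .6071 -.1263 .245 18.3
```

```text
t 17.55 pos [ 0.6076 -0.1257  0.2527] yawy 18.28 z [ 7.e-04 -2.e-04 -1.e+00] d [-0.0004 -0.0007  0.0077] turn -0.0004 F [ 0.2 -0.5 -2.2] open 0.0081
```

Emit:
{"name": "inch_along", "arguments": {"offsets": [{"jaw": 0.005, "pos": [0, 0, 0.002]}, {"jaw": 0.005, "pos": [0, 0, 0.002]}, {"jaw": 0.005, "pos": [0, 0, 0.001]}, {"jaw": 0.005}]}}

```text
t: 17.95
tool_pos: [0.6073, -0.1256, 0.2469]
orientation: [-1.84, -2.546, 0.0]
force: [0.2, 0.2, -1.7]
opening: 0.0086
gripper_force: 60.0
```

```bash
python3 g.py .6071 -.1263 .245 18.3
```

```text
t 17.95 pos [ 0.6073 -0.1256  0.2469] yawy 18.28 z [-3.e-04  1.e-04 -1.e+00] d [-0.0006 -0.0004  0.0019] turn -0.0004 F [ 0.2  0.2 -1.7] open 0.0086
```

Emit:
{"name": "inch_along", "arguments": {"offsets": [{"jaw": 0.005, "pos": [0, 0, 0.001]}, {"jaw": 0.005, "pos": [0, 0, 0.001]}, {"jaw": 0.005}, {"jaw": 0.005}]}}

```text
t: 18.35
tool_pos: [0.6074, -0.1257, 0.2452]
orientation: [1.84, 2.546, 0.0]
force: [0.1, -0.4, -2.4]
opening: 0.0084
gripper_force: 60.0
```

```bash
python3 g.py .6071 -.1263 .245 18.3
```

```text
t 18.35 pos [ 0.6074 -0.1257  0.2452] yawy 18.28 z [ 1.e-04 -0.e+00 -1.e+00] d [-0.0005 -0.0005  0.0002] turn -0.0004 F [ 0.1 -0.4 -2.4] open 0.0084
```

Emit:
{"name": "inch_along", "arguments": {"offsets": [{"jaw": 0.005, "pos": [0, 0, 0.001]}, {"jaw": 0.005, "pos": [0, 0, 0.001]}, {"jaw": 0.005}], "lines": "2,4"}}

```text
tool_pos: [0.6076, -0.1258, 0.2439]
orientation: [1.84, 2.545, 0.001]
force: [-1.2, -0.3, 3.0]
```

```bash
python3 -c "
from plant import robot, vision, job, probe_bus;s=probe_bus.read_state();print(s['force'],s['wrist_torque'])"
```

```text
[-1.19703897 -0.31479154  2.99856534] [-0.02772886  0.19885007  0.06523156]
```

Emit:
{"name": "inch_along", "arguments": {"offsets": [{"jaw": 0.005, "pos": [0, 0, 0.001]}, {"jaw": 0.005}], "lines": "2,4"}}

```text
tool_pos: [0.6077, -0.1259, 0.2432]
orientation: [1.84, 2.545, 0.001]
force: [-1.4, -0.4, 5.8]
```

```bash
python3 -c "
from plant import robot, vision, job, probe_bus;s=probe_bus.read_state();print(s['force'],s['wrist_torque'])"
```

```text
[-1.40353988 -0.44096072  5.79870218] [0.05526746 0.36639172 0.00560661]
```

Emit:
{"name": "inch_along", "arguments": {"offsets": [{"jaw": 0.012, "pos": [0, 0, -0.001]}, {"jaw": 0.02}, {"jaw": 0.03}, {"jaw": 0.035}, {"jaw": 0.035}, {"jaw": 0.035}]}}

```text
t: 19.45
tool_pos: [0.6073, -0.1256, 0.243]
orientation: [-1.84, -2.546, 0.0]
force: [0.3, -0.2, -0.1]
opening: 0.0349
gripper_force: 0.0
```

Emit:
{"name": "inch_along", "arguments": {"offsets": [{"jaw": 0.035, "pos": [0, 0, -0.01]}, {"jaw": 0.035, "pos": [0, 0, -0.02]}, {"jaw": 0.035, "pos": [0, 0, -0.03]}, {"jaw": 0.035, "pos": [0, 0, -0.03]}, {"jaw": 0.035, "pos": [0, 0, -0.03]}, {"jaw": 0.035}, {"jaw": 0.035}, {"jaw": 0.035}]}}

```text
t: 20.25
tool_pos: [0.607, -0.1256, 0.362]
orientation: [-1.839, -2.545, 0.001]
force: [0.0, -0.9, -0.6]
opening: 0.0351
gripper_force: 0.0
```

```bash
python3 - <<'E'
from h import *
o=np.array([.5977,-.0978]);ex=np.array([.949,.314]);ey=np.array([-.314,.949])
for n in("wrist","side","scene"):
    c=cam(n);g=c["image"];cv2.imwrite(f"pics/f_{n}.png",g[:,:,::-1])
    for y in(-59,-30,30,59):print(n,y,proj(c,[*(o+ex*.001+ey*y/1000),.245]).round(1))
E
```

```text
wrist -59 [316.5 233.8]
wrist -30 [316.5 205.3]
wrist 30 [316.5 141.5]
wrist 59 [316.6 108.1]
side -59 [392.7 214.1]
side -30 [381.2 207.4]
side 30 [358.5 194.2]
side 59 [348.1 188.2]
scene -59 [280.7 211.5]
scene -30 [288.9 203.7]
scene 30 [305.4 188.1]
scene 59 [313.  180.8]
```

Emit:
{"name": "inch_along", "arguments": {"offsets": [{"jaw": 0.035}, {"jaw": 0.035}, {"jaw": 0.035}, {"jaw": 0.035}, {"jaw": 0.035}], "lines": "1,1"}}

```text
t: 20.9
```

```bash
python3 - <<'E'
from h import *
for n in("wrist","side","scene"):
    old=cv2.imread(f"pics/f_{n}.png")[:,:,::-1].astype(int);c=cam(n);g=c["image"].astype(int)
    d=abs(g-old).max(2)>60;print(n,"changed px",d.sum(),np.argwhere(d)[:3].tolist() if d.any() else "")
    if n=="wrist":
        for v in range(100,246,12):
            r=g[v,290:345].sum(1)//3; m=(g[v,290:345].min(1)>195)&(np.ptp(g[v,290:345],axis=1)<40);w=np.flatnonzero(m)+290
            runs=np.split(w,np.flatnonzero(np.diff(w)>1)+1) if len(w) else []
            print(v,[(int(a[0]),int(a[-1])) for a in runs])
E
```

```text
wrist changed px 2387 [[0, 341], [0, 603], [1, 355]]
100 []
112 []
124 [(296, 303), (314, 317), (324, 329)]
136 [(314, 317), (341, 341), (343, 344)]
148 [(295, 296), (314, 317)]
160 [(290, 293), (314, 317), (322, 324), (326, 329)]
172 [(314, 317), (327, 344)]
184 [(314, 318)]
196 [(290, 290), (314, 318), (333, 333), (335, 338)]
208 [(314, 318)]
220 [(315, 318)]
232 []
244 []
side changed px 0 
scene changed px 192 [[0, 239], [0, 240], [0, 241]]
```

Emit:
{"name": "inch_along", "arguments": {"offsets": [{"jaw": 0.035, "pos": [0, 0, -0.03]}, {"jaw": 0.035, "pos": [0, 0, -0.03]}, {"jaw": 0.035}, {"jaw": 0.035}, {"jaw": 0.035}, {"jaw": 0.035}, {"jaw": 0.035}, {"jaw": 0.035}, {"jaw": 0.035}, {"jaw": 0.035}], "lines": "1,2"}}

```text
t: 22.05
tool_pos: [0.6073, -0.1256, 0.423]
```

```bash
python3 - <<'E'
from h import *
c=cam("side");g=c["image"].astype(int);o=np.array([.5977,-.0978]);ex=np.array([.949,.314]);ey=np.array([-.314,.949])
old=cv2.imread("pics/f_side.png")[:,:,::-1].astype(int);print("side pail change",(abs(g-old).max(2)>40)[180:330,300:440].sum())
# rim: bright neutral pixels, cast on z=.170
for n in("side","scene"):
    c=cam(n);g=c["image"].astype(int)
    m=((g.min(2)>115)&(np.ptp(g,axis=2)<35)).astype('uint8');q=proj(c,[*o,.17]).astype(int);w=np.zeros_like(m);w[q[1]-40:q[1]+40,q[0]-45:q[0]+45]=1
    k,l,st,_=cv2.connectedComponentsWithStats(m*w,connectivity=8)
    for i in range(1,k):
        if st[i][4]>25:
            p=np.argwhere(l==i)[:,::-1];W=np.array([onz(c,*a,.17)[:2] for a in p])-o
            print(n,st[i],"post x",(W@ex).min().round(3),(W@ex).max().round(3),"y",(W@ey).min().round(3),(W@ey).max().round(3))
# bystanders: changes vs start
for n in("side","scene"):
    a=cv2.imread(f"pics/{n}0.png")[:,:,::-1].astype(int);b=cam(n)
    for nm,X,r in(("mug",[.41,.012,.04],12),("wrench",[.385,.185,.01],12),("tin",[.629,-.375,.04],9),("ereel",[.74,.03,.03],10)):
        u=proj(b,X).astype(int);s=np.s_[u[1]-r:u[1]+r,u[0]-r:u[0]+r];print(n,nm,abs(a[s]-b["image"][s]).mean().round(1))
E
```

```text
side pail change 1004
side [344 186  48  58 606] post x -0.053 0.144 y -0.026 0.102
side [395 186   8   5  33] post x 0.14 0.164 y 0.021 0.036
side [393 186  19  48 514] post x 0.049 0.174 y -0.082 0.019
side [333 198  10  22 117] post x -0.029 0.021 y 0.065 0.115
side [368 240  11   4  32] post x -0.037 -0.016 y -0.046 -0.03
side [392 253  12  13  63] post x -0.044 -0.024 y -0.114 -0.086
side [345 259  44   7 186] post x -0.115 -0.052 y -0.099 -0.035
scene [284 183  28  27 100] post x -0.049 -0.03 y -0.022 0.084
scene [281 196  12  13  27] post x -0.05 -0.039 y -0.025 0.021
scene [299 199  25  28 115] post x -0.024 0.06 y -0.02 0.051
side mug 1.5
side wrench 2.8
side tin 69.5
side ereel 43.1
scene mug 15.5
scene wrench 10.6
scene tin 33.9
scene ereel 3.5
```

```bash
python3 - <<'E'
from h import *
for n,(x,y) in(("side",(452,355)),("scene",(215,290))):
    a=cv2.imread(f"pics/{n}0.png")[:,:,::-1].astype('uint8');b=cam(n)["image"]
    s=np.s_[y-35:y+35,x-35:x+35];t=np.s_[y-25:y+25,x-25:x+25]
    print(n,abs(a[t].astype(int)-b[t]).mean().round(1),a[t].mean().round(),b[t].mean().round(),(b[t].std(2)>200).sum())
    f=lambda i:cv2.Canny(cv2.cvtColor(i,cv2.COLOR_RGB2GRAY),40,120)
    r=cv2.matchTemplate(f(b[s].copy()),f(a[t].copy()),cv2.TM_CCOEFF_NORMED);print(cv2.minMaxLoc(r)[1:4:2])
    d=abs(a.astype(int)-b).max(2)>50;k,l,st,_=cv2.connectedComponentsWithStats(d.astype('uint8'));print([q.tolist() for q in st[1:] if q[4]>150])
E
```

```text
side 28.2 152.0 124.0 0
(0.5929707288742065, (10, 10))
[[366, 47, 46, 43, 738], [0, 121, 97, 137, 7104], [217, 176, 27, 33, 662], [108, 181, 76, 144, 4586], [310, 184, 26, 33, 595], [343, 192, 40, 67, 1345], [79, 214, 27, 61, 1025], [352, 273, 30, 26, 468], [353, 284, 41, 32, 568], [0, 292, 21, 28, 282], [378, 297, 23, 25, 265], [235, 321, 233, 79, 5733], [143, 329, 43, 71, 1779], [0, 370, 60, 30, 1322]]
scene 33.5 108.0 83.0 0
(0.4854971468448639, (10, 10))
[[388, 0, 55, 41, 956], [157, 30, 240, 282, 14802], [167, 75, 59, 56, 1455], [368, 124, 27, 27, 488], [297, 183, 21, 27, 219], [363, 187, 26, 29, 464], [263, 195, 55, 66, 1216], [258, 248, 23, 17, 173]]
```

```bash
python3 -c "
from plant import robot, vision, job, probe_bus
print(job.close_job())"
```

```text
the job is handed in; nothing more can be done
None
```

The full reel is seated flat on the spindle, and the pail is hanging by its handle in the hook's bend. I confirmed the reel in a picture. For the pail I relied on force, pixel and no-motion checks, because my ten pictures were used up. I handed the job in at about 22 s of the 72 s allowed.

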